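# Seat a cover plate in the riveting nest

### The job

Load the flat cover plate into the riveting nest: lay it on the two lift pins, snug against the end stop and both side stops, and press it down until both pins are fully down and the plate sits flat and level on the nest's base, still snug against all three stops. Leave the U-shaped rail, the roller and the spanner lying nearby where they are.

Things in the scene. Friction and masses are not known exactly. Their poses are not given: they have to be found in the camera images.
- plate: the cover plate: a flat loose yellow-plated steel plate, 56 mm (its x) by 150 mm (its y) by 8 mm thick, about 0.4 kg, the same either way round, with four small dark dots (screw holes) at its corners and no bent flanges; starts flat on the bench beside the nest, to its left or right. Origin at the centre of its underside, z up.
- nest: the riveting nest, fixed to the bench: a dark steel base 150 mm (its x) by 220 mm (its y) by 18 mm high, with three bright steel stop blocks, all 20 mm high above the base's top, and two lift pins. Origin at the centre of its underside, z up. Its +x side (two side stops) faces away from the robot within 0.45 rad, its +y end (end stop) to the robot's left. The -x side and the -y end are open.
- side_stops (a point): the point midway between the two side stops, in the plane of their faces (which look to the nest's -x), on the base's top: nest x = 28, y = 0, z = 18 mm; axes as the nest's. Each stop is 16 mm in x (28 to 44) by 30 mm in y, centred at y = -52 and +52 mm; the gap between them is 74 mm.
- end_stop (a point): the foot of the end stop's face (which looks to the nest's -y), on the base's top: nest x = 0, y = 75, z = 18 mm; axes as the nest's. The stop is 30 mm in x, centred on x = 0, and 16 mm in y (75 to 91).
- seat (a point): the centre of the top face of the nest's base, 18 mm above the bench; axes as the nest's. The underside centre of a plate seated against all three stops lies here, its long side along the nest's y.
- pin_a (a joint): how far the lift pin at nest x = 0, y = -50 mm stands proud of the base's top (m): 0 = fully down (flush), at most 0.012. An upright bright steel pin of 18 mm diameter. It starts 6 to 11 mm up, has no spring, and is stiff: it stays where it is left, carries the plate's weight, and needs about 6 N to push down. It does not rise again by itself.
- pin_b (a joint): the same for the lift pin at nest x = 0, y = +50 mm. The two pins move separately, so a plate pressed on one end tips.
- channel: bystander, loose: a yellow-plated U-section rail, 190 x 36 mm, 30 mm high, lying with its open side up in the middle of the bench between plate and nest. Origin at the centre of its underside, length along its x.
- roller: bystander, loose: a black grooved roller, 60 mm in diameter, 30 mm high, lying on its face about 115 mm from the plate's centre, on the far side. Origin at the centre of its underside.
- spanner: bystander, loose: a steel spanner, 160 mm long, lying about 100 mm from the plate's centre on the side towards the robot, roughly parallel to the plate. Length along its x.
Not all that is in view belongs to the job. Of the things that look like the plate, the middle-sized one is meant.

How it is judged:
By the outcome, as a careful person would: the job done as asked, in the order asked, and still so for the second after the job is handed in, with the robot touching nothing.
It also fails if it takes over 67 s, if anything falls off the work surface, if the arm or the gripper's body presses on something with over 40 N, if the wrist force passes 120 N, or if a joint passes its speed limit or range.

### The arm

A 6-joint arm with a two-finger parallel gripper is mounted at the origin on the work surface. World frame = base frame: x ahead of the robot, y to its left, z up, the work surface at z = 0. Lengths are in m, angles in degrees, forces in N, time in s.
With the tool pointing down it reaches from about 0.275 to 0.85 m from the base axis. Payload 5.2 kg.
Tool frame: the origin (TCP) lies midway between the tips of the shut fingers; the grasp point (between the pads) lies 19 mm behind it; z points along the fingers, x is the direction in which the jaws open and shut, and the axes are right-handed (so a half turn about z gives the same grasp; the last joint's range is limited). The gripper opens to 85 mm and grips with 20 to 120 N. Pads are 22 mm wide; open, the fingers measure 114 mm over their backs; the gripper's body (76 mm by 85 mm) begins 54 mm behind the grasp point. The pads swing forward as they close: fully open they stand 13 mm farther back than shut.
Start: joints at [55.531, 14.817, 87.949, -0, 77.235, -11.62], TCP at [0.214, 0.507, 0.231] pointing down, gripper open.
Joint ranges: [-179.93, 179.93], [-52.35, 119.4], [10.71, 147.94], [-69.91, 249.91], [12.55, 155.21], [-178.61, 178.61]. Speed limits (degrees/s): [147.25, 147.25, 180, 180, 180, 180].

### API

Orientations are given as a 3x3 rotation matrix whose columns are the frame's x, y, z axes.
In Python, from workcell import manip gives the robot as it stands. The module is installed in compiled form; this text tells all that it offers.
- The arm moves only by the tool send_rows, never from a script. Its argument "moves" is a list of rows, each a list of 5 numbers: the shift along the world's x, y, z in m, then the turn about the world's z in degrees, then the opening in per cent of the stroke, from 0 (shut) to 100 (fully open). A call has 1 to 20 rows; each row shifts and turns the pose as measured when the row begins; what a row does not reach is not made up. A row lasts 1/8 s, in which the tool goes at most 62.5 mm and 10.7 degrees, less where a joint would pass 70% of its speed; a pose out of reach is approached as far as the arm can. A call with a gripper value outside its range is refused whole. The fingers move at their own pace and stop on an object; "newtons" is the grip in N (left out, the last holds). Time passes only in rows, so rows that do not move let the fingers close. It gives the time, the measured TCP pose, the force and the opening at its end, in the units of the state.
- manip.get_state(): the state, without advancing time (a new reading comes with each control period).
- manip.camera(name): name is "scene" or "top" or "wrist"; returns (picture, depth): 400x640x3 uint8, red, green, blue; 400x640 float32, m along the optical axis (not along the pixel's ray), 0 where there is no reading.
- manip.camera_params(name): a dict with "vertical_fov" (degrees; the focal length in pixels is half the picture's height over the tangent of half this angle, whatever the lens; pixels are square), "cx", "cy" (the principal point, pixels), "eye" and "rotation" of the camera in the world. Camera axes: x right, y down, z forward; pixel columns grow to the right and rows downward; lengths in m; the calibration is good to about 2 mm. A picture is of the moment at which its call begins: read the wrist's pose just before it. camera_params takes no time and is no camera call; for the wrist camera it gives the pose at the moment of the call.
- manip.job_done(): hands the job in, once; it reports no verdict.
Trained networks look in the newest picture that a camera, given by its name, has taken for a name from the list of things; names that differ only in an ending like _2 or _b are one class to them, and where a whole thing is asked for, a point or a joint stands for the part that bears it (a point fixed in the world has none). Each returns a list of dicts, best first, with "p" (0 to 1); they miss things now and then, are a little off and sometimes report something else, mostly with a low value. They report only what shows in the picture. A call takes as long as a camera call. They do not tell look-alikes from the thing itself.
- manip.spot_in(thing, camera): "pixel" ([column, row] in pixels, amid what is visible of it).
- manip.place_of(thing, camera): "pixel" ([column, row] in pixels: a listed point, or the origin of a listed thing).
The state is a dict: "t": time; "joint_positions": joint angles; "qvel": joint speeds; "effort": joint torques, N m; "tcp_pos": TCP position; "tcp_rot": TCP orientation; "contact_force": force on the tool from outside, world axes, zero at the start; "moment": the same for the moment, N m; "gripper_width": opening from 0.0 (shut) to 1.0 (fully open).
Only numpy, scipy, OpenCV 4.12 (cv2) and the standard library are available. Lean on these libraries where they do the work, as an engineer would, in place of code of your own. Each camera call takes 0.05 s, during which the arm holds its last target. There are 200 camera calls.

## Working session

There is one attempt and no reset: what is moved stays moved. The work goes in short steps, Python scripts to look and compute and a tool call to move; the robot and the scene stay as the last step left them, time stands still between calls to the robot, and variables do not carry over. Pictures are saved under pics/ and viewed, about 8 in all and at most 12, crops included, and the job is handed in when it is done.

Besides the shell and the picture viewer there is one more tool, called after "Request:" in YAML: its name, and indented under it one key for each argument. send_rows: Moves the arm, as the interface text tells. Its arguments: {"type":"object","properties":{"moves":{"type":"array","items":{"type":"array","items":{"type":"number"}}},"newtons":{"type":"number"}},"required":["moves"]}

```bash
mkdir -p pics; cat > h.py <<'E'
import numpy as np, cv2
from workcell import manip
def K(n):
    p=manip.camera_params(n); f=200/np.tan(np.radians(p["vertical_fov"])/2)
    return f,p["cx"],p["cy"],np.array(p["eye"]),np.array(p["rotation"])
def cloud(n,d,k=None):
    f,cx,cy,e,R=k or K(n)
    v,u=np.mgrid[0:400,0:640]
    return np.stack([(u-cx)/f*d,(v-cy)/f*d,d],-1)@R.T+e
def px2z(n,px,z,k=None):
    f,cx,cy,e,R=k or K(n)
    r=R@np.array([(px[0]-cx)/f,(px[1]-cy)/f,1]); return e+r*(z-e[2])/r[2]
def proj(k,P):
    f,cx,cy,e,R=k; q=(np.atleast_2d(P)-e)@R
    return q[:,:2]/q[:,2:]*f+[cx,cy]
def save(n,im): cv2.imwrite("pics/"+n+".png",im[...,::-1])
E
python3 - <<'E'
from h import *
for c in ["top","scene"]:
    im,d=manip.camera(c); save(c+"0",im); np.save(c+"0.npy",d); P=cloud(c,d)
    print(c,manip.camera_params(c))
    for t in ["plate","nest","seat","side_stops","end_stop","pin_a","pin_b","channel","roller","spanner"]:
        if c=="scene" and t not in("plate","nest"): continue
        print(t,[(np.round(r["pixel"]).tolist(),round(r["p"],2),P[int(r["pixel"][1]),int(r["pixel"][0])].round(3).tolist()) for r in manip.place_of(t,c)[:4]])
E
```

```text
top {'vertical_fov': 46.27926396818989, 'cx': 319.10117005100517, 'cy': 196.32211025225018, 'eye': array([0.34358314, 0.02602459, 1.30599532]), 'rotation': array([[ 0.02859681, -0.99327063,  0.11223047],
       [-0.99953342, -0.02720892,  0.01387899],
       [-0.01073192, -0.112575  , -0.99358527]])}
plate [([194.0, 251.0], 0.92, [0.331, 0.387, 0.012]), ([199.0, 174.0], 0.91, [0.547, 0.387, 0.007]), ([274.0, 222.0], 0.74, [0.418, 0.167, 0.013]), ([270.0, 185.0], 0.62, [0.518, 0.183, 0.008])]
nest [([410.0, 208.0], 0.71, [0.466, -0.204, 0.02])]
seat [([412.0, 204.0], 0.98, [0.475, -0.21, 0.02])]
side_stops [([410.0, 198.0], 0.82, [0.491, -0.207, 0.019]), ([408.0, 208.0], 0.3, [0.463, -0.201, 0.024])]
end_stop [([383.0, 212.0], 0.72, [0.452, -0.129, 0.033])]Traceback (most recent call last):
  File "<stdin>", line 7, in <module>
ValueError: it knows: channel, end_stop, nest, plate, roller, seat, side_stops, spanner
```

View pics/top0.png

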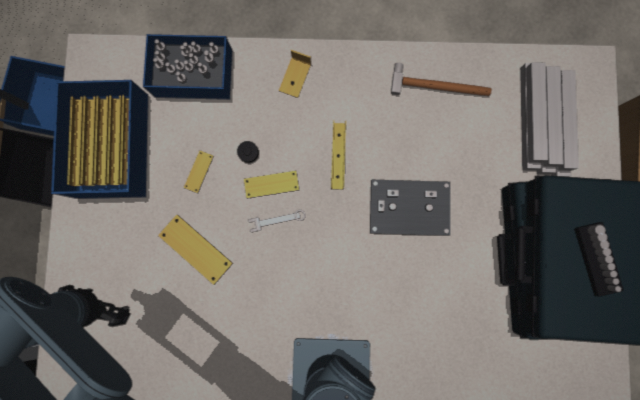

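The top view shows three flat yellow plates, at (199,172) small, (272,184) middle and (196,249) large, plus a flanged one at (295,75). (272,184) fits: it is the middle size, parallel to the spanner and near the roller. I'll measure it and confirm in a crop.

```bash
python3 - <<'E'
from h import *
k=K("top"); im=cv2.imread("pics/top0.png"); d=np.load("top0.npy"); P=cloud("top",d,k)
hsv=cv2.cvtColor(im,cv2.COLOR_BGR2HSV)
m=cv2.inRange(hsv,(18,110,80),(35,255,255))
n,l,s,c=cv2.connectedComponentsWithStats(cv2.morphologyEx(m,cv2.MORPH_CLOSE,np.ones((3,3))))
for i in range(1,n):
    if s[i,4]<150: continue
    v,u=np.where(l==i); W=np.array([px2z("top",(a,b),0.008,k)[:2] for a,b in zip(u,v)],np.float32)
    r=cv2.minAreaRect(W); print(c[i].round(),np.round(r[0],4),np.round(r[1],4),round(r[2],1),"meanc",W.mean(0).round(4),"z",np.median(P[v,u,2]).round(4))
# nest outline
m=((P[...,2]>0.008)&(P[...,2]<0.045)); m[:, :355]=0;m[:,465:]=0;m[:165]=0;m[250:]=0
g=(im.max(2)<120)|m; g=g.astype(np.uint8); g[:,:355]=0;g[:,465:]=0;g[:165]=0;g[250:]=0
n,l,s,c=cv2.connectedComponentsWithStats(g); i=1+s[1:,4].argmax(); v,u=np.where(l==i)
W=np.array([px2z("top",(a,b),0.018,k)[:2] for a,b in zip(u,v)],np.float32); print("nest",cv2.minAreaRect(W))
for t in ["channel","roller","spanner"]:
    print(t,[(np.round(r["pixel"]).tolist(),round(r["p"],2),px2z("top",r["pixel"],0.0,k).round(3).tolist()) for r in manip.place_of(t,"top")[:2]])
a=cv2.resize(im[135:240,170:350],None,fx=4,fy=4,interpolation=cv2.INTER_CUBIC)
b=cv2.resize(im[170:245,360:460],(720,540),interpolation=cv2.INTER_CUBIC)
cv2.imwrite("pics/c1.png",a);cv2.imwrite("pics/c2.png",b)
E
```

```text
[294.  77.] [0.8338 0.1251] [0.0578 0.1051] 71.1 meanc [0.8336 0.1252] z 0.0046
[ 99. 141.] [0.6343 0.6786] [0.2564 0.1658] 2.9 meanc [0.6309 0.6744] z 0.059
[338. 156.] [ 0.6078 -0.0059] [0.0328 0.1863] 89.7 meanc [ 0.6065 -0.0059] z 0.0037
[198. 171.] [0.5519 0.3867] [0.0413 0.1115] 70.0 meanc [0.5515 0.3869] z 0.0066
[271. 184.] [0.5212 0.1799] [0.0528 0.1459] 10.4 meanc [0.5213 0.1801] z 0.0086
[195. 249.] [0.3347 0.3837] [0.2065 0.0757] 51.3 meanc [0.3343 0.3833] z 0.0116
nest ((0.46542802453041077, -0.20677755773067474), (0.22109495103359222, 0.1535109281539917), 89.88899993896484)
channel [([336.0, 158.0], 0.84, [0.603, -0.0, 0.0])]
roller [([249.0, 154.0], 0.82, [0.606, 0.247, 0.0])]
spanner [([276.0, 221.0], 0.69, [0.42, 0.164, 0.0])]
```

View pics/c1.png

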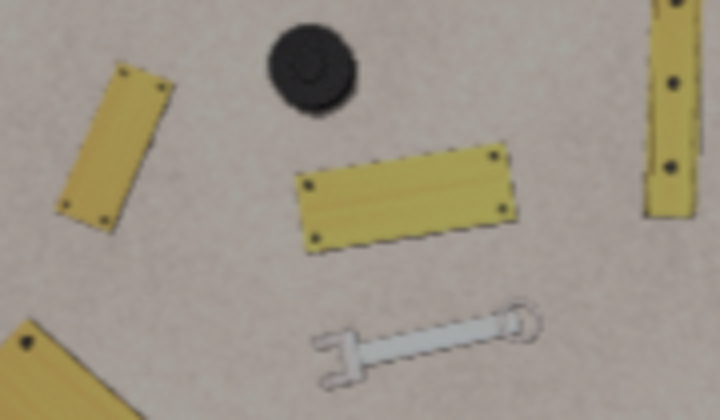

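View pics/c2.png

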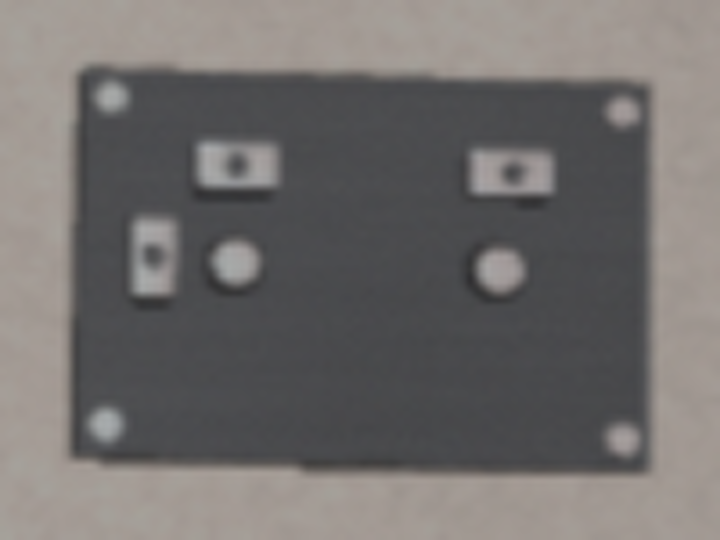

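The crops confirm the plate: flat, about 56x150, four corner holes, centre (0.521, 0.180), with its x axis at +10.4°. The nest is at about (0.465, -0.207) with yaw near 0: side stops at crop (235,165) and (513,172), end stop (153,256), pins (235,263) and (498,270).

```bash
python3 - <<'E'
from h import *
s=manip.get_state(); print(s["tcp_rot"].round(3) if hasattr(s["tcp_rot"],"round") else s["tcp_rot"], s["t"])
R=np.array(s["tcp_rot"]); print("tool x yaw",np.degrees(np.arctan2(R[1,0],R[0,0])))
E
```

```text
[[ 0.388  0.922 -0.   ]
 [ 0.922 -0.388 -0.   ]
 [-0.    -0.    -1.   ]] 0.45
tool x yaw 67.15079455956527
```

Request:
send_rows:
  moves:
    - [0.04,-0.042,0,0,85]
    - [0.04,-0.042,0,0,85]
    - [0.04,-0.042,0,0,85]
    - [0.04,-0.042,0,0,85]
    - [0.04,-0.042,0,0,85]
    - [0.04,-0.042,0,0,85]
    - [0.04,-0.042,0,0,85]
    - [0.027,-0.033,0,0,85]
    - [0,0,0,0,85]
  newtons: 60

```text
t: 1.58
tcp_pos: [0.5286, 0.1692, 0.232]
tcp_rot: [[0.385, 0.923, 0.004], [0.923, -0.385, 0.003], [0.004, 0.003, -1.0]]
contact_force: [0.0, 0.4, 0.1]
gripper_width: 0.852
```

Request:
send_rows:
  moves:
    - [-0.007,0.011,0,-10,85]
    - [0,0,0,-10,85]
    - [0,0,0,-10,85]
    - [0,0,0,-10,85]
    - [0,0,0,-10,85]
    - [0,0,0,-6.5,85]
    - [0,0,0,0,85]

```text
t: 2.45
tcp_pos: [0.5163, 0.1859, 0.232]
tcp_rot: [[0.987, 0.162, 0.002], [0.162, -0.987, 0.002], [0.003, -0.001, -1.0]]
contact_force: [-0.4, -0.9, 1.1]
gripper_width: 0.853
```

```bash
cat > w.py <<'E'
from h import *
import sys
s=manip.get_state(); R=np.array(s["tcp_rot"]); print(s["t"],np.round(s["tcp_pos"],4),"yaw",np.degrees(np.arctan2(R[1,0],R[0,0])).round(2),"w",s["gripper_width"])
k=K("wrist"); im,d=manip.camera("wrist"); save(sys.argv[1],im); np.save("w.npy",d)
print("eye",k[3].round(3)); P=cloud("wrist",d,k)
m=cv2.inRange(cv2.cvtColor(im,cv2.COLOR_RGB2HSV),(18,100,60),(36,255,255))
z=float(sys.argv[2])
n,l,st,c=cv2.connectedComponentsWithStats(cv2.morphologyEx(m,cv2.MORPH_CLOSE,np.ones((9,9))))
for i in range(1,n):
    if st[i,4]<1500: continue
    cc,_=cv2.findContours((l==i).astype(np.uint8),cv2.RETR_EXTERNAL,cv2.CHAIN_APPROX_NONE)
    W=np.array([px2z("wrist",p,z,k)[:2] for p in cc[0][:,0]],np.float32)
    v,u=np.where(l==i); r=cv2.minAreaRect(W); zz=P[v,u,2]
    print(st[i,:4],np.round(r[0],4),np.round(r[1],4),round(r[2],2),"z",np.percentile(zz,[5,50,95]).round(4))
E
python3 w.py w1 0.008
```

```text
2.45 [0.5163 0.1859 0.232 ] yaw 9.31 w 0.852691294568642
eye [0.505 0.258 0.375]
[87  0 80 44] [0.3006 0.3015] [0.08   0.0399] 9.33 z [0.0099 0.0113 0.0127]
[296 102  51 127] [0.5215 0.1816] [0.0553 0.1493] 10.6 z [0.007  0.0083 0.0096]
[511 211  95  72] [0.8321 0.1279] [0.058  0.1071] 71.18 z [0.0033 0.0045 0.0058]
```

View pics/w1.png

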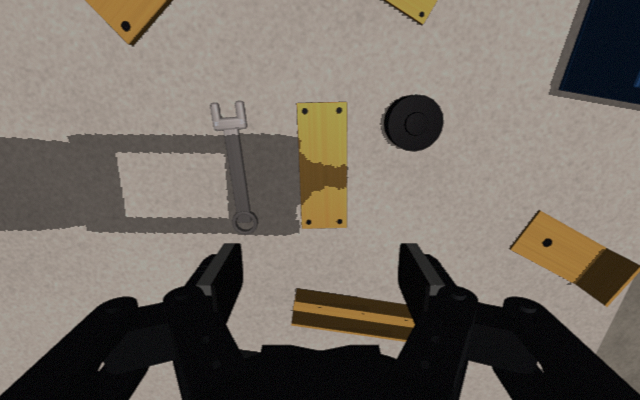

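The wrist view shows the plate at (322,165) and measures it at (0.5215, 0.1816), yaw 10.6°. The spanner (235,170) and roller (412,123) are clear of the fingers. I'm going down.

Request:
send_rows:
  moves:
    - [0.005,-0.0043,-0.06,1.3,85]
    - [0,0,-0.06,0,85]
    - [0,0,-0.05,0,85]
    - [0,0,-0.03,0,85]
    - [0,0,0,0,85]

```text
t: 3.12
tcp_pos: [0.521, 0.1838, 0.0293]
tcp_rot: [[0.98, 0.2, 0.008], [0.2, -0.98, 0.003], [0.009, -0.002, -1.0]]
contact_force: [0.3, 0.3, 0.5]
gripper_width: 0.851
```

Request:
send_rows:
  moves:
    - [0,-0.002,-0.015,-0.9,85]
    - [0,0,-0.008,0,85]
    - [0,0,-0.004,0,80]
    - [0,0,0,0,80]

```text
t: 3.62
tcp_pos: [0.5241, 0.1825, 0.0045]
tcp_rot: [[0.982, 0.186, 0.015], [0.186, -0.983, 0.004], [0.016, -0.001, -1.0]]
contact_force: [-0.2, 0.5, -0.5]
gripper_width: 0.805
```

```bash
python3 w.py w2 0.008
```

```text
3.625 [0.5241 0.1825 0.0045] yaw 10.73 w 0.8048868037444613
eye [0.509 0.254 0.148]
[247  96 132 255] [0.52   0.1912] [0.0555 0.1292] 10.62 z [0.0074 0.0083 0.0093]
```

View pics/w2.png

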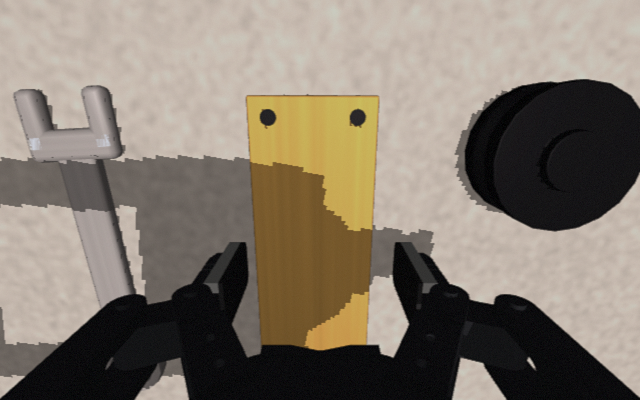

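The jaws straddle the plate, with the plate edges at columns 250 to 375 between the pads. I'll lower a little further and close.

Request:
send_rows:
  moves:
    - [-0.003,0,-0.005,0,78]
    - [0,0,-0.003,0,76]
    - [0,0,0,0,60]
    - [0,0,0,0,50]
    - [0,0,0,0,40]
    - [0,0,0,0,40]
  newtons: 60

```text
t: 4.42
tcp_pos: [0.5215, 0.1825, -0.0025]
tcp_rot: [[0.982, 0.186, 0.017], [0.186, -0.982, 0.004], [0.018, -0.001, -1.0]]
contact_force: [-1.1, 0.1, -0.3]
gripper_width: 0.632
```

Request:
send_rows:
  moves:
    - [0,0,0,0,40]
    - [0,0,0.02,0,40]
    - [0,0,0.03,0,40]
    - [0,0,0,0,40]
  newtons: 80

```text
t: 4.92
tcp_pos: [0.5194, 0.1822, 0.0461]
tcp_rot: [[0.982, 0.186, 0.012], [0.186, -0.982, 0.004], [0.013, -0.001, -1.0]]
contact_force: [0.1, 0.7, -4.4]
gripper_width: 0.619
```

```bash
python3 w.py w3 0.05; python3 - <<'E'
from h import *
# plate plane fit in tool-x/tool-y directions
d=np.load("w.npy"); k=K("wrist"); P=cloud("wrist",d,k); im=cv2.imread("pics/w3.png")
m=cv2.erode(cv2.inRange(cv2.cvtColor(im,cv2.COLOR_BGR2HSV),(18,100,60),(36,255,255)),np.ones((5,5)))>0
Q=P[m&(P[...,2]>0.03)]; Q=Q[np.abs(Q[:,2]-np.median(Q[:,2]))<0.008]; c=Q.mean(0); A=np.c_[Q[:,:2]-c[:2],np.ones(len(Q))]; print(c,np.linalg.lstsq(A,Q[:,2],rcond=None)[0], manip.get_state()["contact_force"])
E
```

```text
4.925 [0.5194 0.1822 0.0461] yaw 10.73 w 0.6192105028577781
eye [0.505 0.253 0.189]
[251  97 139 254] [0.5185 0.1916] [0.0584 0.1284] 10.53 z [0.0556 0.0566 0.0576]
[0.51613195 0.21403036 0.05507275] [-0.00885196 -0.00026658  0.05507275] [-0.91564086  0.07674234 -4.03734475]
```

The plate is held: -4 N on the wrist, and its top lifted by 48 mm. Now I'll carry it over the nest, high.

Request:
send_rows:
  moves:
    - [0,0,0.06,0,40]
    - [0,0,0.06,0,40]
    - [0,-0.04,0.02,-2,40]
    - [-0.01,-0.06,0,-3,40]
    - [-0.01,-0.06,0,-3,40]
    - [-0.01,-0.06,0,-2.5,40]
    - [-0.01,-0.06,0,0,40]
    - [-0.01,-0.06,0,0,40]
    - [-0.01,-0.05,0,0,40]
    - [0,0,0,0,40]

```text
t: 6.22
tcp_pos: [0.446, -0.2179, 0.1682]
tcp_rot: [[1.0, 0.0, -0.016], [0.001, -1.0, 0.009], [-0.016, -0.009, -1.0]]
contact_force: [-0.2, 0.9, -5.0]
gripper_width: 0.625
```

```bash
python3 w.py w4 0.19; python3 - <<'E'
from h import *
k=K("wrist"); 
for t in ["seat","side_stops","end_stop","nest"]:
    print(t,[(np.round(r["pixel"]).tolist(),round(r["p"],2),px2z("wrist",r["pixel"],0.018 if t!="nest" else 0,k).round(4).tolist()) for r in manip.place_of(t,"wrist")[:2]])
E
```

```text
6.225 [ 0.446  -0.2179  0.1682] yaw 0.03 w 0.6245321557346706
eye [ 0.449 -0.146  0.312]
[252  96 138 254] [ 0.4473 -0.1999] [0.051  0.1114] 0.09 z [0.1775 0.1789 0.1803]
seat []
side_stops [([371.0, 170.0], 0.67, [0.4918, -0.2053, 0.018])]
end_stop [([348.0, 85.0], 0.75, [0.4685, -0.1297, 0.018])]
nest []
```

View pics/w4.png

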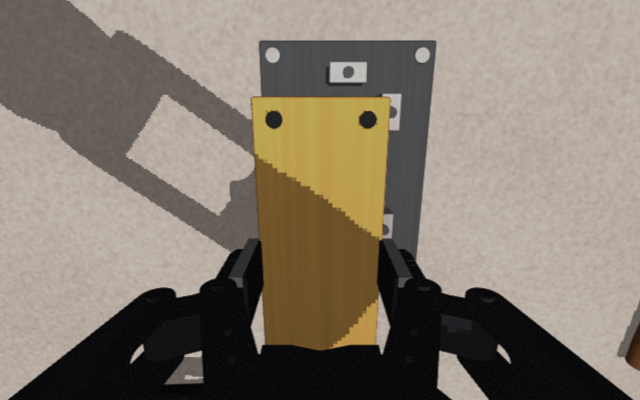

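The wrist view shows the nest ahead with the end stop at (348,72), side stops at (392,112) and (388,226), and corner rivets at (272,55) and (422,55). I'll refine the nest pose from these.

```bash
python3 - <<'E'
from h import *
k=K("wrist"); im=cv2.imread("pics/w4.png")
hsv=cv2.cvtColor(im,cv2.COLOR_BGR2HSV)
m=((hsv[...,1]<60)&(hsv[...,2]>150)).astype(np.uint8); m[:44]=0;m[240:]=0;m[:,:262]=0;m[:,425:]=0
m2=m.copy()
n,l,s,c=cv2.connectedComponentsWithStats(m)
for i in range(1,n):
    if s[i,4]<60 or s[i,4]>3000: continue
    x,y,w,h,a=s[i]
    for z in ([0.038] if w*h>350 or a>350 else [0.018]):
        print(s[i],c[i].round(1),"ctr@%.3f"%z,px2z("wrist",c[i],z,k).round(4)," TL",px2z("wrist",(x-.5,y-.5),z,k).round(4)[:2],"BR",px2z("wrist",(x+w-.5,y+h-.5),z,k).round(4)[:2])
for p in [(261,41),(435,41)]: print(px2z("wrist",p,0.018,k).round(4))
# plate's visible end and edges at its top, near z=0.179
for p in [(251.5,97),(390,97)]: print("plate",px2z("wrist",p,0.1785,k).round(4))
d=np.load("w.npy");P=cloud("wrist",d,k)
mm=cv2.erode(cv2.inRange(hsv,(18,100,60),(36,255,255)),np.ones((5,5)))>0
Q=P[mm&(P[...,2]>0.1)];cc=Q.mean(0);print(cc,np.linalg.lstsq(np.c_[Q[:,:2]-cc[:2],np.ones(len(Q))],Q[:,2],rcond=None)[0])
print("base z",np.median(P[44:60,300:320,2]),"stop z",np.median(P[66:80,335:360,2]))
E
```

```text
[266  48  14  15 163] [272.3  54.7] ctr@0.018 [ 0.4044 -0.1029  0.018 ]  TL [ 0.3988 -0.0973] BR [ 0.4104 -0.1091]
[416  48   9  15 116] [420.4  54.8] ctr@0.018 [ 0.5305 -0.1024  0.018 ]  TL [ 0.5259 -0.0967] BR [ 0.5346 -0.1084]
[330  62  37  20 614] [347.7  71.4] ctr@0.038 [ 0.4679 -0.1177  0.038 ]  TL [ 0.4531 -0.1103] BR [ 0.4834 -0.1253]
[383  94  18  36 309] [394.4 110. ] ctr@0.038 [ 0.5075 -0.1475  0.038 ]  TL [ 0.4969 -0.1345] BR [ 0.5137 -0.1633]
[419 176   6  64 228] [422.3 216.2] ctr@0.038 [ 0.5393 -0.2406  0.038 ]  TL [ 0.5324 -0.2028] BR [ 0.5435 -0.2635]
[383 215  10  23 127] [388.1 224. ] ctr@0.018 [ 0.5131 -0.2563  0.018 ]  TL [ 0.5071 -0.2465] BR [ 0.5184 -0.2706]
[ 0.3952 -0.0922  0.018 ]
[ 0.5417 -0.0916  0.018 ]
plate [ 0.4201 -0.1397  0.1785]
plate [ 0.4759 -0.1394  0.1785]
[ 0.45109746 -0.17318398  0.18074546] [-0.02887753  0.03051985  0.18074546]
base z 0.019670805969281197 stop z 0.04021791163107222
```

Request:
send_rows:
  moves:
    - [0.014,0.007,-0.04,0,40]
    - [0,0,-0.04,0,40]
    - [0,0,-0.033,0,40]
    - [0,0,0,0,40]
    - [0,0,0,0,40]

```text
t: 7.1
tcp_pos: [0.4652, -0.2002, 0.0561]
tcp_rot: [[1.0, 0.018, -0.01], [0.018, -1.0, 0.007], [-0.01, -0.007, -1.0]]
contact_force: [0.3, 0.1, -3.9]
gripper_width: 0.62
```

```bash
cat > v.py <<'E'
from h import *
import sys
s=manip.get_state(); T=s["tcp_pos"]; print(np.round(s["contact_force"],1), "tilt",np.round(np.array(s["tcp_rot"])[:2,2],4))
k=K("wrist"); im=cv2.imread("pics/%s.png"%sys.argv[1]); d=np.load("w.npy");P=cloud("wrist",d,k)
hsv=cv2.cvtColor(im,cv2.COLOR_BGR2HSV)
mm=cv2.erode(cv2.inRange(hsv,(18,100,60),(36,255,255)),np.ones((7,7)))>0
Q=P[mm]; z0=np.median(Q[:,2]); Q=Q[abs(Q[:,2]-z0)<.012];cc=Q.mean(0);print("plate plane",cc.round(4),np.linalg.lstsq(np.c_[Q[:,:2]-cc[:2],np.ones(len(Q))],Q[:,2],rcond=None)[0].round(4))
v,u=np.where((P[...,2]>.033)&(P[...,2]<.048)&(hsv[...,1]<60)&(hsv[...,2]>130))
m=np.zeros((400,640),np.uint8);m[v,u]=1
n,l,st,c=cv2.connectedComponentsWithStats(m)
for i in range(1,n):
    if st[i,4]<150: continue
    x,y,w,h,a=st[i]; print("stop",st[i],"TL",px2z("wrist",(x-.5,y-.5),.038,k)[:2].round(4),"BR",px2z("wrist",(x+w-.5,y+h-.5),.038,k)[:2].round(4))
cv2.imwrite("pics/%s_c.png"%sys.argv[1],im)
E
python3 w.py w5 0.066; python3 v.py w5
```

```text
7.1 [ 0.4652 -0.2002  0.0561] yaw 1.04 w 0.6204474688759936
eye [ 0.466 -0.128  0.2  ]
[251  96 140 255] [ 0.4659 -0.1878] [0.0562 0.1228] 0.73 z [0.0655 0.0668 0.0681]
[-0.6  0.6 -4.9] tilt [-0.0104  0.0071]
plate plane [ 0.4688 -0.1586  0.0669] [-0.0281  0.007   0.0669]
stop [ 295   74   62   23 1145] TL [ 0.4522 -0.1158] BR [ 0.4821 -0.1258]
stop [ 386  128   27   58 1048] TL [ 0.4972 -0.1402] BR [ 0.5134 -0.1696]
stop [377 308  13  21 153] TL [ 0.4996 -0.2436] BR [ 0.5083 -0.2579]
```

View pics/w5.png

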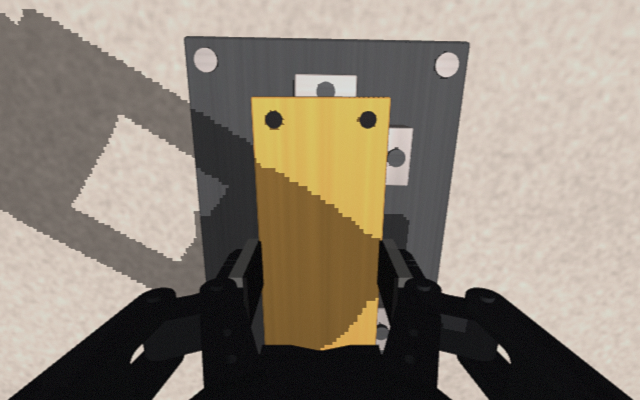

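The view shows the end stop at (325,85) partly under the plate and the side stops at (400,156) and (382,330). So the nest is at about (0.468, -0.207), agreeing with the top camera, and the plate is 5 mm too far in +y. I'll shift it back, then lower.

Request:
send_rows:
  moves:
    - [-0.003,-0.0107,0,-1.0,40]
    - [0,0,0,0,40]
    - [0,0,-0.012,0,40]
    - [0,0,0,0,40]

```text
t: 7.65
tcp_pos: [0.4636, -0.2133, 0.0468]
tcp_rot: [[1.0, -0.001, -0.005], [-0.001, -1.0, 0.003], [-0.005, -0.003, -1.0]]
contact_force: [-0.5, -0.2, -4.4]
gripper_width: 0.62
```

```bash
python3 w.py w6 0.054; python3 v.py w6
```

```text
7.65 [ 0.4636 -0.2133  0.0468] yaw -0.07 w 0.6197209343090951
eye [ 0.465 -0.141  0.19 ]
[251  97 140 254] [ 0.4646 -0.2022] [0.1251 0.0569] 89.88 z [0.0562 0.0573 0.0585]
[ 0.3  0.3 -4.7] tilt [-0.0041  0.0025]
plate plane [ 0.4679 -0.1739  0.0578] [-0.0224  0.0025  0.0578]
stop [ 293   41   68   38 2181] TL [ 0.4531 -0.1163] BR [ 0.4832 -0.1319]
stop [ 387   98   36   65 1629] TL [ 0.4954 -0.1401] BR [ 0.5144 -0.1702]
stop [376 297  13  45 293] TL [ 0.4953 -0.2445] BR [ 0.5041 -0.2742]
```

Request:
send_rows:
  moves:
    - [0,0,-0.016,0,40]
    - [0,0,0,0,40]
    - [0.0015,0,0,0,40]
    - [0,0,0,0,40]

```text
t: 8.2
tcp_pos: [0.4659, -0.2138, 0.0317]
tcp_rot: [[1.0, -0.001, -0.004], [-0.001, -1.0, 0.002], [-0.004, -0.002, -1.0]]
contact_force: [-1.1, -0.3, -6.1]
gripper_width: 0.621
```

Request:
send_rows:
  moves:
    - [0,0.004,0,0,40]
    - [0,0.0015,0,0,40]
    - [0,0.001,0,0,40]

```text
t: 8.57
tcp_pos: [0.466, -0.2072, 0.0324]
tcp_rot: [[1.0, -0.0, -0.004], [-0.0, -1.0, 0.001], [-0.004, -0.001, -1.0]]
contact_force: [-1.9, -0.8, -3.7]
gripper_width: 0.623
```

Request:
send_rows:
  moves:
    - [0,0.001,0,0,40]
    - [0,0.001,0,0,40]

```text
t: 8.82
tcp_pos: [0.4661, -0.2056, 0.0326]
tcp_rot: [[1.0, 0.0, -0.003], [0.0, -1.0, 0.0], [-0.003, -0.0, -1.0]]
contact_force: [-2.1, -3.9, -4.9]
gripper_width: 0.623
```

Request:
send_rows:
  moves:
    - [0.001,0,0,0,40]
    - [0.001,0,0,0,40]

```text
t: 9.07
tcp_pos: [0.4661, -0.2056, 0.0326]
tcp_rot: [[1.0, 0.001, -0.007], [0.001, -1.0, 0.0], [-0.007, -0.0, -1.0]]
contact_force: [-5.3, -2.1, -0.7]
gripper_width: 0.622
```

Request:
send_rows:
  moves:
    - [0.001,0,0,0,40]
    - [0.0,0,0,0,40]

```text
t: 9.32
tcp_pos: [0.466, -0.2056, 0.0327]
tcp_rot: [[1.0, 0.0, -0.009], [0.0, -1.0, 0.001], [-0.009, -0.001, -1.0]]
contact_force: [-0.3, -0.2, -4.4]
gripper_width: 0.623
```

Both stops are felt: x is blocked at 0.466 and y at -0.206. Now I'll press down in steps with a light bias into the stops.

Request:
send_rows:
  moves:
    - [0.0003,0.0003,-0.003,0,40]
    - [0.0003,0.0003,-0.003,0,40]
    - [0.0003,0.0003,-0.003,0,40]
  newtons: 100

```text
t: 9.7
tcp_pos: [0.466, -0.2057, 0.0248]
tcp_rot: [[1.0, 0.001, -0.011], [0.001, -1.0, -0.001], [-0.011, 0.001, -1.0]]
contact_force: [-8.0, -0.8, 13.7]
gripper_width: 0.612
```

Request:
send_rows:
  moves:
    - [0.0003,0.0003,-0.003,0,40]
    - [0.0003,0.0003,-0.003,0,40]
    - [0.0003,0.0003,-0.003,0,40]

```text
t: 10.07
tcp_pos: [0.466, -0.2056, 0.0199]
tcp_rot: [[1.0, 0.001, -0.012], [0.001, -1.0, -0.003], [-0.012, 0.003, -1.0]]
contact_force: [-9.7, 0.3, 14.2]
gripper_width: 0.614
```

Request:
send_rows:
  moves:
    - [0,0.0005,-0.003,0,40]
    - [0,0.0005,-0.003,0,40]
    - [0,0.0005,-0.003,0,40]

```text
t: 10.45
tcp_pos: [0.4661, -0.2057, 0.0165]
tcp_rot: [[1.0, 0.001, -0.01], [0.001, -1.0, -0.006], [-0.01, 0.006, -1.0]]
contact_force: [-12.7, 2.1, 31.2]
gripper_width: 0.616
```

Request:
send_rows:
  moves:
    - [0,0.0005,-0.003,0,40]
    - [0,0.0005,-0.003,0,40]

```text
t: 10.7
tcp_pos: [0.4661, -0.2057, 0.0164]
tcp_rot: [[1.0, 0.002, -0.009], [0.001, -1.0, -0.009], [-0.009, 0.009, -1.0]]
contact_force: [-13.0, 1.3, 28.1]
gripper_width: 0.61
```

```bash
python3 w.py w7 0.026; python3 v.py w7
```

```text
10.7 [ 0.4661 -0.2057  0.0164] yaw 0.09 w 0.6096856766663798
eye [ 0.468 -0.131  0.159]
[250  96 141 255] [ 0.4669 -0.1937] [0.1239 0.0562] 89.75 z [0.0258 0.0269 0.0281]
[-13.8   1.1  27.1] tilt [-0.0089 -0.0094]
plate plane [ 0.4695 -0.1723  0.0269] [-0.0231  0.0008  0.0269]
stop [ 278   49   85   47 3393] TL [ 0.4523 -0.1159] BR [ 0.4824 -0.1314]
stop [ 392  120   48   77 2648] TL [ 0.4934 -0.1398] BR [ 0.5142 -0.1695]
```

View pics/w7.png

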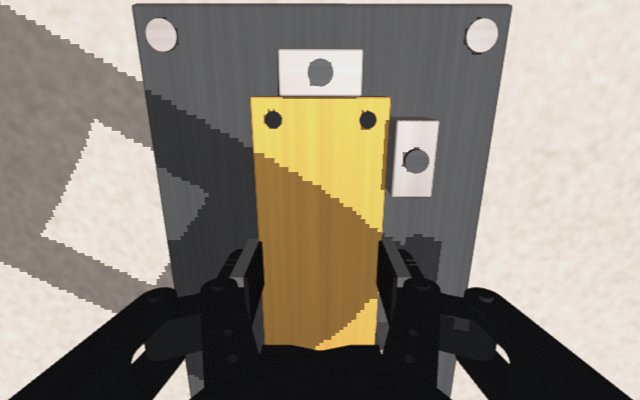

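The plate is down, top at about 26 mm, against the end stop (320,96) and at the side stop (392,155). I'll relax, release and lift to check.

Request:
send_rows:
  moves:
    - [0,0,0,0,40]
    - [0,0,0,0,75]
    - [0,0,0,0,80]
    - [0,0,0,0,80]

```text
t: 11.25
tcp_pos: [0.4685, -0.2063, 0.018]
tcp_rot: [[1.0, 0.001, -0.003], [0.001, -1.0, -0.011], [-0.003, 0.011, -1.0]]
contact_force: [-0.4, 0.1, 1.1]
gripper_width: 0.8
```

Request:
send_rows:
  moves:
    - [0,0,0.02,0,80]
    - [0,0,0.05,0,80]
    - [0,-0.03,0.05,0,80]
    - [0,-0.03,0,0,80]
    - [0,0,0,0,80]

```text
t: 11.88
tcp_pos: [0.4696, -0.2669, 0.1416]
tcp_rot: [[1.0, 0.002, -0.002], [0.002, -1.0, -0.011], [-0.002, 0.011, -1.0]]
contact_force: [0.8, 0.5, -0.4]
gripper_width: 0.799
```

```bash
python3 w.py w8 0.026; python3 v.py w8; python3 - <<'E'
from h import *
k=K("wrist");P=cloud("wrist",np.load("w.npy"),k);im=cv2.imread("pics/w8.png")
# dark base plane
hsv=cv2.cvtColor(im,cv2.COLOR_BGR2HSV);m=(hsv[...,1]<60)&(hsv[...,2]<110)&(abs(P[...,2]-.019)<.006);m[230:]=0
Q=P[m];cc=Q.mean(0);print("base",cc,np.linalg.lstsq(np.c_[Q[:,:2]-cc[:2],np.ones(len(Q))],Q[:,2],rcond=None)[0].round(4),len(Q))
E
```

```text
11.875 [ 0.4696 -0.2669  0.1416] yaw 0.13 w 0.7991903940856314
eye [ 0.471 -0.192  0.284]
[277   6  79 199] [ 0.467  -0.2066] [0.0563 0.1494] 0.04 z [0.0255 0.0267 0.0279]
[-0.2 -0.1  1.7] tilt [-0.0022 -0.0107]
plate plane [ 0.468  -0.188   0.0268] [0.0007 0.005  0.0268]
stop [356  15  24  46 850] TL [ 0.4944 -0.1387] BR [ 0.5125 -0.1679]
stop [352 164  21  29 381] TL [ 0.4949 -0.2426] BR [ 0.5125 -0.2662]
base [ 0.4642464  -0.21199422  0.01840895] [0.0008 0.0008 0.0184] 25284
```

View pics/w8.png

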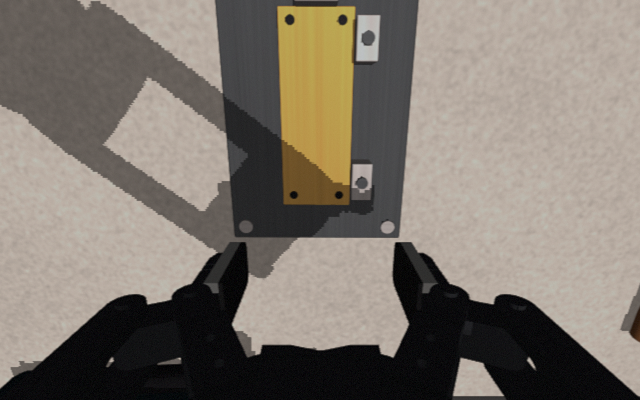

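The plate measures (0.467, -0.2066), yaw 0°, and is flat in x, but its slope in y is 0.005 against the base's 0.001, so the +y pin may be a fraction proud. I'll press each end over its pin with shut fingers.

Request:
send_rows:
  moves:
    - [0,0.05,0,0,40]
    - [0,0.055,0,0,0]
    - [-0.003,0.003,-0.05,0,0]
    - [0,0,-0.04,0,0]
    - [0,0,-0.01,0,0]
    - [0,0,0,0,0]
  newtons: 40

```text
t: 12.68
tcp_pos: [0.465, -0.1484, 0.0379]
tcp_rot: [[1.0, 0.005, -0.004], [0.005, -1.0, -0.006], [-0.004, 0.006, -1.0]]
contact_force: [-0.3, -0.2, 0.8]
gripper_width: 0.002
```

Request:
send_rows:
  moves:
    - [0,-0.007,-0.006,0,0]
    - [0,0,-0.003,0,0]
    - [0,0,-0.003,0,0]
    - [0,0,-0.003,0,0]
    - [0,0,-0.003,0,0]

```text
t: 13.3
tcp_pos: [0.4676, -0.1578, 0.0258]
tcp_rot: [[1.0, 0.004, 0.002], [0.004, -1.0, -0.01], [0.002, 0.01, -1.0]]
contact_force: [-13.2, 7.0, 51.1]
gripper_width: -0.002
```

Request:
send_rows:
  moves:
    - [0,0,0.02,0,0]
    - [0,-0.05,0.01,0,0]
    - [0,-0.048,0,0,0]
    - [0,0,-0.012,0,0]
    - [0,0,-0.008,0,0]
    - [0,0,0,0,0]

```text
t: 14.05
tcp_pos: [0.4678, -0.2571, 0.0376]
tcp_rot: [[1.0, 0.005, 0.004], [0.006, -1.0, -0.011], [0.004, 0.011, -1.0]]
contact_force: [0.2, -0.5, -0.0]
gripper_width: -0.001
```

Request:
send_rows:
  moves:
    - [0,0,-0.006,0,0]
    - [0,0,-0.003,0,0]
    - [0,0,-0.002,0,0]
    - [0,0,-0.002,0,0]
    - [0,0,-0.001,0,0]

```text
t: 14.68
tcp_pos: [0.468, -0.2549, 0.0261]
tcp_rot: [[1.0, 0.01, 0.004], [0.01, -1.0, -0.012], [0.004, 0.012, -1.0]]
contact_force: [-2.8, -0.2, 4.1]
gripper_width: -0.003
```

Request:
send_rows:
  moves:
    - [0,0,0.03,0,0]
    - [0,-0.03,0.05,0,80]
    - [0,0.02,0.05,0,80]
    - [0,0.02,0,0,80]
    - [0,0,0,0,80]

```text
t: 15.3
tcp_pos: [0.4673, -0.2434, 0.1595]
tcp_rot: [[1.0, 0.01, 0.004], [0.011, -1.0, -0.011], [0.003, 0.011, -1.0]]
contact_force: [0.5, -0.1, 0.1]
gripper_width: 0.8
```

```bash
python3 w.py w9 0.026; python3 v.py w9; python3 - <<'E'
from h import *
k=K("wrist");P=cloud("wrist",np.load("w.npy"),k);im=cv2.imread("pics/w9.png")
hsv=cv2.cvtColor(im,cv2.COLOR_BGR2HSV);m=(hsv[...,1]<60)&(hsv[...,2]<110)&(abs(P[...,2]-.019)<.006);m[230:]=0
Q=P[m];cc=Q.mean(0);print("base",cc,np.linalg.lstsq(np.c_[Q[:,:2]-cc[:2],np.ones(len(Q))],Q[:,2],rcond=None)[0].round(4),len(Q))
cv2.imwrite("pics/w9z.png",cv2.resize(im[0:240,220:440],None,fx=2.5,fy=2.5,interpolation=cv2.INTER_CUBIC))
E
```

```text
15.3 [ 0.4673 -0.2434  0.1595] yaw 0.6 w 0.7998694580697858
eye [ 0.467 -0.169  0.302]
[284  46  71 177] [ 0.467  -0.2069] [0.1499 0.0564] 89.87 z [0.0251 0.0263 0.0275]
[-0.2 -1.   0.3] tilt [ 0.0042 -0.0122]
plate plane [ 0.4688 -0.1826  0.0264] [ 0.0021 -0.0003  0.0264]
stop [301  20  39  23 735] TL [ 0.4536 -0.117 ] BR [ 0.4828 -0.1322]
stop [356  56  21  41 689] TL [ 0.4952 -0.1411] BR [ 0.5131 -0.1708]
base [ 0.46529443 -0.18124097  0.01843145] [ 0.0015 -0.0003  0.0184] 24657
```

View pics/w9z.png

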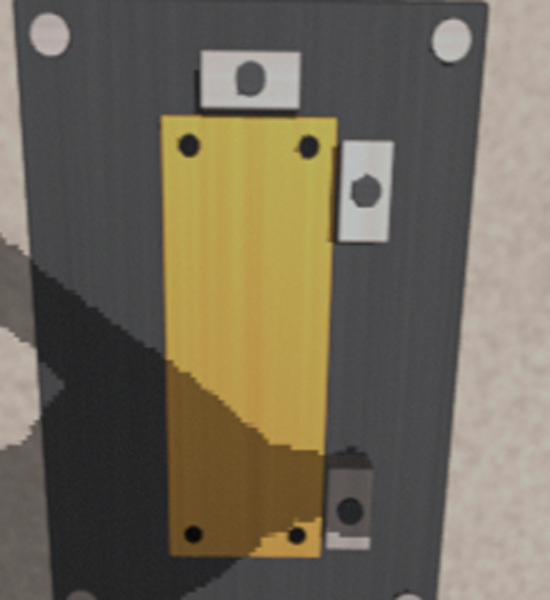

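The plate is now level with the base: slopes match within 0.0006, and its top is 8.0 mm above the base. The ends touch at crop (250,113) and (337,190). To make sure it is snug, I'll nudge it gently against the side stops and then the end stop with shut fingers.

Request:
send_rows:
  moves:
    - [-0.03,0.02,-0.03,-0.6,20]
    - [-0.037,0.016,-0.04,0,0]
    - [0,0,-0.04,0,0]
    - [0,0,-0.02,0,0]
    - [0,0,0,0,0]

```text
t: 15.98
tcp_pos: [0.3956, -0.2063, 0.0213]
tcp_rot: [[1.0, 0.0, -0.002], [0.0, -1.0, -0.008], [-0.002, 0.008, -1.0]]
contact_force: [0.3, 0.1, -0.4]
gripper_width: 0.003
```

Request:
send_rows:
  moves:
    - [0.015,0,0.001,0,0]
    - [0.004,0,0,0,0]
    - [0.003,0,0,0,0]
    - [0.002,0,0,0,0]

```text
t: 16.48
tcp_pos: [0.4234, -0.208, 0.0241]
tcp_rot: [[1.0, 0.001, 0.001], [0.001, -1.0, -0.011], [0.001, 0.011, -1.0]]
contact_force: [0.6, -0.4, 0.7]
gripper_width: -0.002
```

Request:
send_rows:
  moves:
    - [0.002,0,0,0,0]
    - [0.002,0,0,0,0]
    - [0.002,0,0,0,0]

```text
t: 16.85
tcp_pos: [0.4298, -0.208, 0.0246]
tcp_rot: [[1.0, 0.001, 0.001], [0.001, -1.0, -0.011], [0.001, 0.011, -1.0]]
contact_force: [0.0, -0.3, -0.1]
gripper_width: 0.002
```

Request:
send_rows:
  moves:
    - [0,0,-0.003,0,0]
    - [0.001,0,0,0,0]
    - [0.0015,0,0,0,0]
    - [0.0015,0,0,0,0]

```text
t: 17.35
tcp_pos: [0.4316, -0.2076, 0.0211]
tcp_rot: [[1.0, 0.002, -0.004], [0.002, -1.0, -0.01], [-0.004, 0.01, -1.0]]
contact_force: [-8.2, -1.0, 5.9]
gripper_width: -0.003
```

Request:
send_rows:
  moves:
    - [0.0015,0,0,0,0]
    - [0.0015,0,0,0,0]

```text
t: 17.6
tcp_pos: [0.4316, -0.2073, 0.0208]
tcp_rot: [[1.0, 0.003, -0.01], [0.003, -1.0, -0.009], [-0.01, 0.009, -1.0]]
contact_force: [-5.9, -1.4, 4.2]
gripper_width: -0.004
```

Snug in x: blocked at about 8 N. Now the end.

Request:
send_rows:
  moves:
    - [-0.01,0,0.002,0,0]
    - [0,0,0.045,0,0]
    - [0.025,-0.055,0,0,0]
    - [0.02,-0.055,0,0,0]
    - [0,0,-0.03,0,0]
    - [0,0,0,0,0]

```text
t: 18.35
tcp_pos: [0.4667, -0.3204, 0.0409]
tcp_rot: [[1.0, 0.003, -0.005], [0.003, -1.0, -0.011], [-0.005, 0.011, -1.0]]
contact_force: [-0.6, 1.3, -0.6]
gripper_width: 0.001
```

Request:
send_rows:
  moves:
    - [0,0.01,-0.01,0,0]
    - [0,0,-0.008,0,0]
    - [0,0,0,0,0]

```text
t: 18.73
tcp_pos: [0.4668, -0.3087, 0.0236]
tcp_rot: [[1.0, 0.005, -0.004], [0.004, -1.0, -0.012], [-0.004, 0.012, -1.0]]
contact_force: [0.3, -0.4, 0.2]
gripper_width: -0.002
```

Request:
send_rows:
  moves:
    - [0,0.007,0,0,0]
    - [0,0.003,0,0,0]
    - [0,0.0015,0,0,0]

```text
t: 19.1
tcp_pos: [0.4674, -0.2962, 0.0246]
tcp_rot: [[1.0, 0.005, -0.003], [0.005, -1.0, -0.013], [-0.003, 0.013, -1.0]]
contact_force: [0.4, 1.2, 0.4]
gripper_width: -0.002
```

Request:
send_rows:
  moves:
    - [0,0,-0.003,0,0]
    - [0,0.0015,0,0,0]
    - [0,0.0015,0,0,0]

```text
t: 19.48
tcp_pos: [0.4676, -0.2934, 0.0216]
tcp_rot: [[1.0, 0.005, -0.002], [0.005, -1.0, -0.014], [-0.002, 0.014, -1.0]]
contact_force: [-0.3, -1.8, -0.5]
gripper_width: -0.001
```

Request:
send_rows:
  moves:
    - [0,0.0015,0,0,0]
    - [0,0.0015,0,0,0]

```text
t: 19.73
tcp_pos: [0.4678, -0.2931, 0.0219]
tcp_rot: [[1.0, 0.006, -0.002], [0.006, -1.0, -0.018], [-0.002, 0.018, -1.0]]
contact_force: [-2.0, -6.1, -3.4]
gripper_width: -0.0
```

Blocked at 6 N, so it is snug in y too. I'll back off, lift and take the final look.

Request:
send_rows:
  moves:
    - [0,-0.008,0.001,0,0]
    - [0,0,0.05,0,0]
    - [0,0.01,0.05,0,50]
    - [0,0.05,0.04,0,80]
    - [0,0.02,0,0,80]
    - [0,0,0,0,80]

```text
t: 20.48
tcp_pos: [0.4671, -0.2214, 0.1648]
tcp_rot: [[1.0, 0.004, -0.002], [0.004, -1.0, -0.014], [-0.002, 0.014, -1.0]]
contact_force: [0.5, -0.5, -1.0]
gripper_width: 0.796
```

```bash
python3 w.py w10 0.026; python3 v.py w10; python3 - <<'E'
from h import *
k=K("wrist");P=cloud("wrist",np.load("w.npy"),k);im=cv2.imread("pics/w10.png")
hsv=cv2.cvtColor(im,cv2.COLOR_BGR2HSV);m=(hsv[...,1]<60)&(hsv[...,2]<110)&(abs(P[...,2]-.019)<.006);m[230:]=0
Q=P[m];cc=Q.mean(0);print("base",cc,np.linalg.lstsq(np.c_[Q[:,:2]-cc[:2],np.ones(len(Q))],Q[:,2],rcond=None)[0].round(4),len(Q))
a,_=manip.camera("top"); b=cv2.imread("pics/top0.png")[...,::-1]
for t in ["channel","roller","spanner"]:
    print(t,[(np.round(r["pixel"],1).tolist(),round(r["p"],2)) for r in manip.place_of(t,"top")[:1]])
m=np.abs(a.astype(int)-b).max(2)
print("diff channel/roller/spanner",[(m[y0:y1,x0:x1]>40).sum() for x0,x1,y0,y1 in [(328,350,118,192),(234,262,138,166),(245,310,205,236)]])
cv2.imwrite("pics/w10z.png",np.hstack([cv2.resize(im[0:240,220:440],(440,480)),cv2.resize(a[130:250,240:330,::-1],(360,480))]))
E
```

```text
20.475 [ 0.4671 -0.2214  0.1648] yaw 0.2 w 0.7962956788479055
eye [ 0.468 -0.146  0.307]
[286  75  68 166] [ 0.4672 -0.2063] [0.0562 0.1492] 0.03 z [0.0252 0.0263 0.0275]
[0.6 0.2 0.3] tilt [-0.0017 -0.0149]
plate plane [ 0.4703 -0.183   0.0263] [ 0.0006 -0.0001  0.0263]
stop [301  53  38  21 674] TL [ 0.4527 -0.117 ] BR [ 0.4824 -0.1322]
stop [355  86  20  38 613] TL [ 0.4953 -0.1411] BR [ 0.5128 -0.1707]
stop [351 211  17  28 348] TL [ 0.4954 -0.247 ] BR [ 0.5119 -0.2744]
base [ 0.46514304 -0.17112905  0.01831166] [ 0.0012 -0.0003  0.0183] 20648
channel [([336.6, 155.9], 0.77)]
roller [([247.6, 153.1], 0.84)]
spanner [([277.2, 219.8], 0.58)]
diff channel/roller/spanner [np.int64(0), np.int64(0), np.int64(0)]
```

View pics/w10z.png

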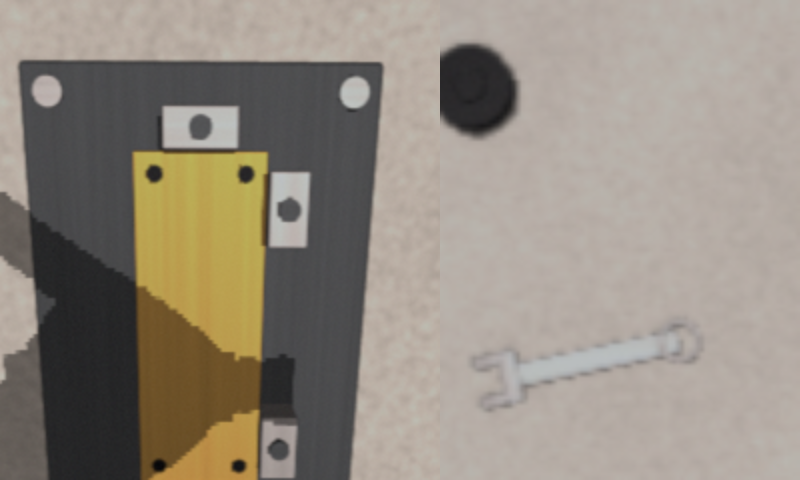

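The plate sits flat (8.0 mm above the base, slopes equal to the base's) against the end stop (200,150) and both side stops (268,210) and (260,445). The bystanders have not moved and the arm is clear.

```bash
python3 -c "
from workcell import manip
print(manip.job_done())"
```

```text
the job is handed in; nothing more can be done
None
```

The cover plate is seated in the nest and the job is handed in, at about 20.5 s of the 67 s. It sits flat on the base and snug against the end stop and both side stops.

I took the middle-sized plate, carried it over the rail and laid it on the pins. I brought it against the stops by feel and pressed it down level. After releasing it I pressed each end with shut fingers, then nudged it into the side stops and the end stop until it was blocked, at about 8 N and 6 N.

**Last checks:**
- **Seating:** the plate's top is 8.0 mm above the base, which is its own thickness. Its slopes match the base's within 0.001, so both pins should be fully down. They are hidden under the plate, so I could not see them.
- **Position:** it measures (0.467, -0.206) with yaw near 0°. It touches all three stops within the camera's accuracy of about 2 mm.
- **Bystanders:** the rail, the roller and the spanner show no change in the top picture.

**Checks that disagreed or stood out:**
- After the first press-down the +y end looked about 0.6 mm high. Pressing the ends cured it.
- Pressing that end briefly reached 51 N through the fingertips. That is under the 120 N wrist limit, but above the 40 N limit if it also counts the fingertips.
- The press on the other end (pin_a) showed only about 4 N.
- An early wrist-camera estimate of the nest was 5 mm off in y. The later views and the top camera agreed with each other.

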